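Set the cutter's tool magazine for the next job

ROBOT

A 6-joint arm with a two-finger parallel gripper is mounted at the origin on the work surface. World frame = base frame: x ahead of the robot, y to its left, z up, the work surface at z = 0. Lengths are in m, angles in degrees, forces in N, time in s.
With the tool pointing down it reaches from about 0.325 to 0.9 m from the base axis. Payload 3.5 kg.
Tool frame: the origin (TCP) lies between the finger pads; the fingertips stand 17 mm ahead of it and the grasp point (between the pads) lies 2 mm behind it (robot.tip_extent is the distance from the TCP to the fingertips, in m); y points along the fingers, z is the direction in which the jaws open and shut, and the axes are right-handed (so a half turn about y gives the same grasp; the last joint's range is limited). The gripper opens to 85 mm and grips with 20 to 120 N. Pads are 22 mm wide; open, the fingers measure 114 mm over their backs; the gripper's body (76 mm by 85 mm) begins 54 mm behind the grasp point. The pads swing forward as they close: fully open they stand 13 mm farther back than shut.
Start: joints at [64.779, 15.837, -1.513, 72.651, 0, 84.076], TCP at [0.207, 0.59, 0.248] pointing down, gripper open.
Joint ranges: [-178.77, 178.77], [-48.84, 107.48], [-61.69, 71.31], [-111.58, 123.2], [-90, 87.43], [-180, 180]. Speed limits (degrees/s): [147.25, 147.25, 180, 180, 180, 180].

INTERFACE

Orientations are given as [roll, pitch, yaw] about the fixed x, y, z axes, in that order (R = Rz(yaw) Ry(pitch) Rx(roll)).
In Python, from station import robot, cams gives the robot as it stands.
- The arm moves only by the shell command python3 -m pendant 'ROWS' [FORCE]. ROWS is JSON, a list of rows, each a list of 3 entries, a list of its own where there are three numbers: the shift along the tool's x, y, z as a fraction of full scale, then the turn, a rotation vector about the tool's x, y, z as a fraction of full scale, then the gripper command: -1 is fully open, 1 is shut, values between are in proportion. In form: [[[dx, dy, dz], [ax, ay, az], hand], ...]. A call has exactly 5 rows; each row shifts and turns the commanded pose from where the row before left it, along the tool's axes as they then stand; what a row does not reach is not made up. Full scale, the value 1, is 5 cm for a shift and 360 degrees for a turn. A row lasts 1/8 s, in which the tool goes at most 62.5 mm and 10.7 degrees, less where a joint would pass 70% of its speed; a pose out of reach is approached as far as the arm can. A call with a number of a shift or a turn outside -1 to 1 is refused whole. A call with a gripper value outside its range is refused whole. The fingers move at their own pace and stop on an object; FORCE is the grip in N (left out, the last holds). Time passes only in rows, so rows that do not move let the fingers close, or fill a call up. It gives the time, the measured TCP pose, the force and the opening at its end, in the units of the state.
- robot.get_obs(): the state, without advancing time (a new reading comes with each control period).
- cams.camera(name): name is "scene" or "side" or "wrist"; returns the picture (400x640x3 uint8, red, green, blue); there is no depth.
- cams.camera_model(name): a dict with "fx", "fy", "cx", "cy" (pixels), "R" (3x3) and "t" (3): a world point X has camera coordinates R X + t. Camera axes: x right, y down, z forward; pixel columns grow to the right and rows downward; lengths in m; the calibration is good to about 2 mm. A picture is of the moment at which its call begins: read the wrist's pose just before it. camera_model takes no time and is no camera call; for the wrist camera it gives the pose at the moment of the call.
- robot.hand_in(): hands the job in, once; it reports no verdict.
The state is a dict: "time_s": time; "joint_positions": joint angles; "qd": joint speeds; "joint_efforts": joint torques, N m; "position": TCP position; "eef_rot": TCP orientation; "wrist_force": force on the tool from outside, world axes, zero at the start; "torque": the same for the moment, N m; "opening": opening from 0.0 (shut) to 1.0 (fully open).
Only numpy, scipy, OpenCV 4.12 (cv2) and the standard library are available. Lean on these libraries where they do the work, as an engineer would, in place of code of your own. Each camera call takes 0.05 s, during which the arm holds its last target. There are 200 camera calls.

TASK

Move the four tool holders from the grey storage rack to the cutter's tool magazine, in the order that the magazine's coloured nests show: each holder goes into the nest of its ring's colour. Keep them upright and lower each one in, never dropping it, until its flange lies on the nest's rim, then let go. Leave the white-ringed probe standing undisturbed in its grey nest.

Things in the scene. Friction and masses are not known exactly. Their poses are not given: they have to be found in the camera images.
- holder_red: Tool holder with red ring, loose, 0.4 kg, 128 mm tall, upright, taper down, an end mill on top. Origin: centre of its underside; z up along its axis. From there up: taper 0-44 mm (diameter 15 at foot, 34 at top), flange with coloured ring 44-64 mm (diameter 49), round collar and nut of diameter 33 at 64-106 mm (grip here, at about 90), tool to 128 mm. Yaw means nothing.
- holder_yellow: Tool holder with yellow ring, loose, 0.4 kg, 128 mm tall, upright, taper down, a flat knife blade on top. Origin: centre of its underside; z up along its axis. From there up: taper 0-44 mm (diameter 15 at foot, 34 at top), flange with coloured ring 44-64 mm (diameter 49), round collar and nut of diameter 33 at 64-106 mm (grip here, at about 90), tool to 128 mm. Yaw means nothing.
- holder_green: Tool holder with green ring, loose, 0.4 kg, 128 mm tall, upright, taper down, a creasing wheel on top. Origin: centre of its underside; z up along its axis. From there up: taper 0-44 mm (diameter 15 at foot, 34 at top), flange with coloured ring 44-64 mm (diameter 49), round collar and nut of diameter 33 at 64-106 mm (grip here, at about 90), tool to 128 mm. Yaw means nothing.
- holder_blue: Tool holder with blue ring, loose, 0.4 kg, 128 mm tall, upright, taper down, a pointed engraver on top. Origin: centre of its underside; z up along its axis. From there up: taper 0-44 mm (diameter 15 at foot, 34 at top), flange with coloured ring 44-64 mm (diameter 49), round collar and nut of diameter 33 at 64-106 mm (grip here, at about 90), tool to 128 mm. Yaw means nothing.
- nest_red: Red nest of the magazine: fixed tapered cup, open at the top, on a square foot 56 x 58 x 10 mm; empty. Origin: centre of its underside; x across the row, y along it, z up. Rim 56 mm up, outer diameter 51, mouth 41, 46 deep. A seated holder's flange lies on the rim, its origin 12 mm above this one; the taper is 3 to 4 mm slack all round.
- nest_yellow: Yellow nest of the magazine: fixed tapered cup, open at the top, on a square foot 56 x 58 x 10 mm; empty. Origin: centre of its underside; x across the row, y along it, z up. Rim 56 mm up, outer diameter 51, mouth 41, 46 deep. A seated holder's flange lies on the rim, its origin 12 mm above this one; the taper is 3 to 4 mm slack all round.
- nest_green: Green nest of the magazine: fixed tapered cup, open at the top, on a square foot 56 x 58 x 10 mm; empty. Origin: centre of its underside; x across the row, y along it, z up. Rim 56 mm up, outer diameter 51, mouth 41, 46 deep. A seated holder's flange lies on the rim, its origin 12 mm above this one; the taper is 3 to 4 mm slack all round.
- nest_blue: Blue nest of the magazine: fixed tapered cup, open at the top, on a square foot 56 x 58 x 10 mm; empty. Origin: centre of its underside; x across the row, y along it, z up. Rim 56 mm up, outer diameter 51, mouth 41, 46 deep. A seated holder's flange lies on the rim, its origin 12 mm above this one; the taper is 3 to 4 mm slack all round.
- probe: Touch probe in a holder of the same shape and size, with a white ring and a red ball on top. It stands in the magazine's grey nest, somewhere in the row of coloured nests, and stays there. Origin: centre of its underside, z up.
- rack: Grey fixed storage rack, 70 x 340 mm: four black cups in a row 64 mm apart hold the coloured holders in any order (their origins 18 mm above this one); collet bin at its +y end. Origin: centre of its underside; x across the row, y along it. The magazine is the other row: aluminium rail with blue ends, five nests 64 mm apart in any order. Either row may be nearer; they are 100 mm or more apart.
Mind the look-alikes: they are no part of the job. What is shaped like the holder_red but orange is not meant.

How it is judged (in metres and radians):
At the end, for the whole second after the job is handed in: Each of the four holders stands in the nest of its own colour: within 8 mm of its axis, fully down (origin 12 mm above the nest's, within 4 mm), upright within 0.08 rad, at rest; the probe still stands upright in its place within 15 mm (horizontal distance between holder_red and nest_red below 0.008 m and z of holder_red in the frame of nest_red between 0.008 and 0.016 m and angle between each of holder_red, holder_yellow, holder_green, holder_blue's own z axis and vertical below 0.08 rad and linear speed of each of holder_red, holder_yellow, holder_green, holder_blue, probe below 0.02 m/s and angular speed of each of holder_red, holder_yellow, holder_green, holder_blue below 0.3 rad/s and horizontal distance between holder_yellow and nest_yellow below 0.008 m and z of holder_yellow in the frame of nest_yellow between 0.008 and 0.016 m and horizontal distance between holder_green and nest_green below 0.008 m and z of holder_green in the frame of nest_green between 0.008 and 0.016 m and horizontal distance between holder_blue and nest_blue below 0.008 m and z of holder_blue in the frame of nest_blue between 0.008 and 0.016 m and distance of probe from where it was at the start of the episode below 0.015 m and angle between probe's own z axis and vertical below 0.1 rad); the robot touches nothing.
It fails at once if a tool holder is tipped over (more than 40 degrees) (angle between any of holder_red, holder_yellow, holder_green, holder_blue's own z axis and vertical above 0.7 rad).
It fails at once if a tool holder is dropped (falls free of the fingers at over 0.7 m/s, a fall of about 25 mm) ((linear speed of holder_red above 0.7 m/s and contact force between holder_red and the fingers below 0.2 N) or (linear speed of holder_yellow above 0.7 m/s and contact force between holder_yellow and the fingers below 0.2 N) or (linear speed of holder_green above 0.7 m/s and contact force between holder_green and the fingers below 0.2 N) or (linear speed of holder_blue above 0.7 m/s and contact force between holder_blue and the fingers below 0.2 N)).
It fails at once if the probe is disturbed (shifted 20 mm or tilted 0.3 rad) (distance of probe from where it was at the start of the episode above 0.02 m or angle between probe's own z axis and vertical above 0.3 rad).
It also fails if it takes over 120 s, if anything falls off the work surface, if the arm or the gripper's body presses on something with over 40 N, if the wrist force passes 120 N, or if a joint passes its speed limit or range.

## Working session

There is one attempt and no reset: what is moved stays moved. The work goes in short steps, Python scripts to look and compute and a shell command to move; the robot and the scene stay as the last step left them, time stands still between calls to the robot, and variables do not carry over. Pictures are saved under pics/ and viewed, about 12 in all and at most 16, crops included, and the job is handed in when it is done.

```bash
mkdir -p pics; python3 - <<'E'
from station import robot,cams
import cv2,numpy as np
o=robot.get_obs();print(o)
for n in("scene","side"):
    m=cams.camera_model(n);print(n,m)
    cv2.imwrite(f"pics/{n}0.png",cams.camera(n)[:,:,::-1])
E
```

```text
{'time_s': 0.0, 'joint_positions': array([ 6.47778826e+01,  1.58800640e+01, -1.60048525e+00,  7.26508720e+01,
       -5.54008306e-04,  8.40774427e+01]), 'qd': array([-0.16547279, -0.01680732,  0.03896677, -0.01457015, -0.03344105,
       -0.0174515 ]), 'joint_efforts': array([ 6.44503962e-05, -4.45511413e+01,  2.95201313e+01,  1.63163349e-02,
        4.93101982e-05,  4.81794743e-06]), 'position': array([0.20623253, 0.58918421, 0.24711837]), 'eef_rot': array([-9.01307769e+01,  1.30095240e-02, -1.92995743e+01]), 'wrist_force': array([0.01755205, 0.57361458, 0.14001407]), 'torque': array([ 0.00952508,  0.01390376, -0.03778543]), 'opening': 0.9972742140906018}
scene {'fx': 501.8928553646139, 'fy': 501.8928553646139, 'cx': 325.7782520139649, 'cy': 206.39491423592173, 'R': array([[-0.42218176,  0.90617861, -0.02455374],
       [ 0.51379446,  0.21688208, -0.83004663],
       [-0.74684524, -0.36304612, -0.55715321]]), 't': array([ 0.25937134, -0.25050724,  1.52476758])}
side {'fx': 363.10311308312026, 'fy': 363.10311308312026, 'cx': 320.7547571948051, 'cy': 198.6229178730078, 'R': array([[-0.99067943, -0.13559558, -0.01296579],
       [-0.09885809,  0.78121032, -0.61639072],
       [ 0.09370887, -0.60936383, -0.78733371]]), 't': array([0.53323588, 0.08889984, 0.76913361])}
```

View pics/scene0.png

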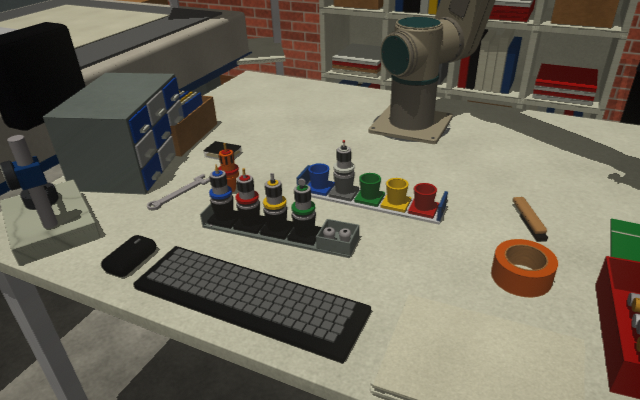

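View pics/side0.png

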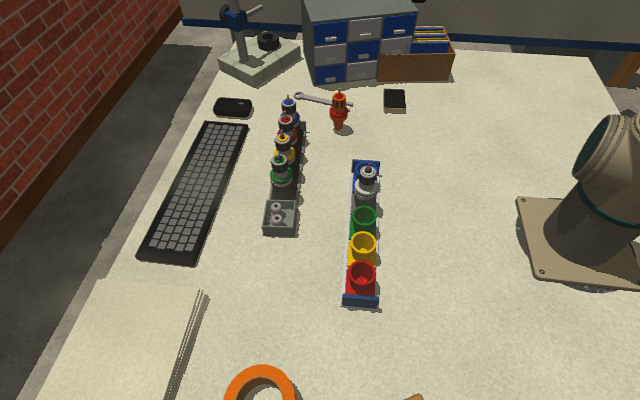

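The scene view shows, in the rack from far to near, blue (220,180), red (246,185), yellow (273,190) and green (303,195). The orange look-alike stands loose at (228,165), so it isn't the red holder. The magazine row is blue (320,178), probe (344,165), green (370,188), yellow (397,192) and red (425,198). I'll take one close crop of both views.

```bash
python3 - <<'E'
import cv2,numpy as np
a=cv2.imread("pics/scene0.png")[135:260,195:455]; b=cv2.imread("pics/side0.png")[80:310,245:395]
cv2.imwrite("pics/c1.png",cv2.resize(a,None,fx=3,fy=3,interpolation=2)); cv2.imwrite("pics/c2.png",cv2.resize(b,None,fx=2.6,fy=2.6,interpolation=2))
E
```

```text
(no output)
```

View pics/c1.png

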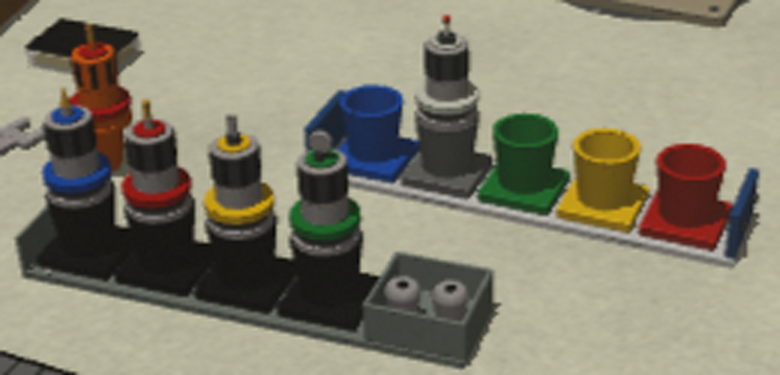

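View pics/c2.png

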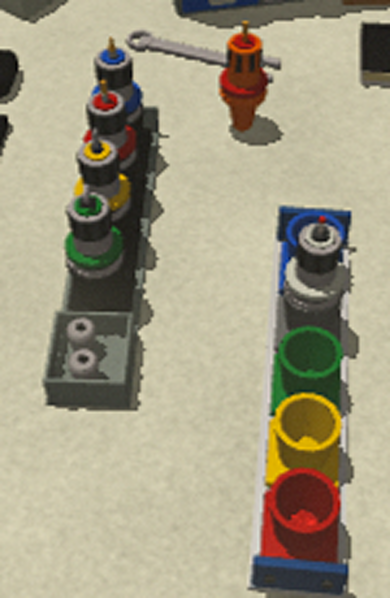

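```bash
cat >h.py <<'E'
import numpy as np
from station import robot,cams
def ray(m,u,v):
    R=np.array(m["R"]);d=R.T@[(u-m["cx"])/m["fx"],(v-m["cy"])/m["fy"],1];return -R.T@np.array(m["t"]),d
def atz(m,u,v,z):
    c,d=ray(m,u,v);return c+d*(z-c[2])/d[2]
def tri(m1,p1,m2,p2):
    c,d=ray(m1,*p1);e,f=ray(m2,*p2)
    s=np.linalg.lstsq(np.c_[d,-f],e-c,rcond=None)[0];a=c+d*s[0];b=e+f*s[1];return (a+b)/2,np.linalg.norm(a-b)
E
python3 - <<'E'
from h import *
np.set_printoptions(precision=4,suppress=True)
S,D=cams.camera_model("scene"),cams.camera_model("side")
P=dict(hb=(68,116,113,62),hr=(150,129,105,101),hy=(235,142,97,150),hg=(323,158,89,206),pr=(447,38,319,235),nb=(372,101,315,237),ng=(526,133,310,358),ny=(606,147,307,425),nr=(691,162,305,502))
for k,(a,b,c,d) in P.items():
    p=(195+a/3,135+b/3);q=(245+c/2.6,80+d/2.6);z=.124 if k[0]=='h' else .118 if k=='pr' else .056
    x,g=tri(S,p,D,q);print(k,x,round(g,4),atz(S,*p,z)[:2],atz(D,*q,z)[:2])
E
```

```text
hb [ 0.6471 -0.2323  0.1198] 0.0029 [ 0.6512 -0.2297] [ 0.6454 -0.2246]
hr [ 0.642  -0.1688  0.1232] 0.0021 [ 0.6442 -0.1666] [ 0.6419 -0.1696]
hy [ 0.636  -0.1047  0.1243] 0.002 [ 0.6367 -0.1036] [ 0.6363 -0.1064]
hg [ 0.6297 -0.041   0.123 ] 0.0017 [ 0.6319 -0.0392] [ 0.6295 -0.0412]
pr [ 0.4455 -0.0301  0.1261] 0.0007 [ 0.4315 -0.0359] [ 0.4452 -0.0381]
nb [ 0.4462 -0.0937  0.0569] 0.0025 [ 0.4434 -0.096 ] [ 0.4463 -0.0929]
ng [0.4425 0.0348 0.0552] 0.0017 [0.4428 0.0343] [0.4426 0.0364]
ny [0.441  0.0979 0.057 ] 0.0011 [0.439  0.0968] [0.441  0.0979]
nr [0.4384 0.1619 0.0579] 0.0004 [0.4352 0.161 ] [0.4383 0.1612]
```

Triangulation agrees with the given heights and the 64 mm pitch to within about 2 mm. The rack row is turned about 5.2° and the magazine about 1.8°. I'll open the jaws across the rows at yaw about -85°, starting with the turn and the move over yellow.

```bash
python3 -m pendant '[[[0,0,0],[0,0.0182,0],-1],[[0,0,0],[0,0.0182,0],-1],[[0,0,0],[0,0.0182,0],-1],[[0,0,0],[0,0.0182,0],-1],[[0,0,0],[0,0.0182,0],-1]]' 60
python3 -m pendant '[[[0,0,0],[0,0.0182,0],-1],[[0,0,0],[0,0.0182,0],-1],[[0,0,0],[0,0.0182,0],-1],[[0,0,0],[0,0.0182,0],-1],[[0,0,0],[0,0.0182,0],-1]]'
python3 -m pendant '[[[0.97,0,0.48],[0,0,0],-1],[[0.97,0,0.48],[0,0,0],-1],[[0.97,0,0.48],[0,0,0],-1],[[0.97,0,0.48],[0,0,0],-1],[[0.97,0,0.48],[0,0,0],-1]]'
python3 -m pendant '[[[0.97,0,0.48],[0,0,0],-1],[[0.97,0,0.48],[0,0,0],-1],[[0.97,0,0.48],[0,0,0],-1],[[0.97,0,0.48],[0,0,0],-1],[[0.97,0,0.48],[0,0,0],-1]]'
```

```text
time_s: 0.72
position: [0.2064, 0.5895, 0.2476]
eef_rot: [-90.1, -0.0, -52.3]
wrist_force: [-1.2, -0.9, -0.5]
opening: 0.998
time_s: 1.35
position: [0.2063, 0.5895, 0.2476]
eef_rot: [-90.0, -0.1, -85.0]
wrist_force: [-0.1, 0.1, 0.8]
opening: 1.003
time_s: 1.98
position: [0.3483, 0.3575, 0.2479]
eef_rot: [-90.0, -0.0, -84.8]
wrist_force: [0.2, 0.5, 0.4]
opening: 1.001
time_s: 2.6
position: [0.4898, 0.1269, 0.248]
eef_rot: [-90.0, 0.0, -84.8]
wrist_force: [1.4, 0.3, -0.5]
opening: 0.999
```

```bash
python3 -m pendant '[[[0.97,0,0.49],[0,0,0],-1],[[0.97,0,0.49],[0,0,0],-1],[[0.97,0,0.49],[0,0,0],-1],[[0.97,0,0.49],[0,0,0],-1],[[0.97,0,0.49],[0,0,0],-1]]'
python3 -m pendant '[[[0,0,0],[0,0,0],-1],[[0,0,0],[0,0,0],-1],[[0,0,0],[0,0,0],-1],[[0,0,0],[0,0,0],-1],[[0,0,0],[0,0,0],-1]]'
python3 - <<'E'
from h import *
import cv2
print({k:v for k,v in cams.camera_model("wrist").items()})
cv2.imwrite("pics/w1.png",cams.camera("wrist")[:,:,::-1])
E
```

```text
time_s: 3.22
position: [0.6337, -0.1034, 0.2477]
eef_rot: [-90.0, 0.0, -84.8]
wrist_force: [0.1, 0.6, 0.5]
opening: 1.0
time_s: 3.85
position: [0.6331, -0.1011, 0.2486]
eef_rot: [-90.0, -0.0, -84.8]
wrist_force: [0.3, 0.6, 0.5]
opening: 1.004
{'fx': 315.95664598632555, 'fy': 315.95664598632555, 'cx': 317.0756318221116, 'cy': 194.75638457731853, 'R': array([[ 9.95850542e-01,  9.10032808e-02, -3.18857672e-04],
       [ 8.63516690e-02, -9.43830339e-01,  3.18947770e-01],
       [ 2.87243460e-02, -3.17651844e-01, -9.47772240e-01]]), 't': array([-0.62074388, -0.19102305,  0.3319597 ])}
```

View pics/w1.png

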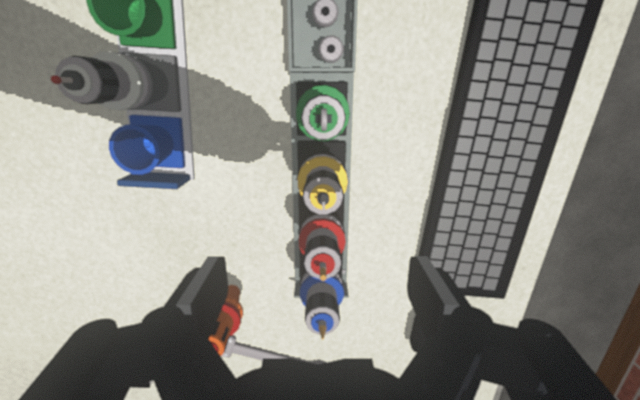

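```bash
python3 - <<'E'
from h import *
np.set_printoptions(precision=4,suppress=True)
W=cams.camera_model("wrist")
for k,u,v in(("g",323,118),("y",323,197),("r",322,263),("b",321,321)):print(k,atz(W,u,v,.124))
print("nb",atz(W,137,149,.056),"pr",atz(W,86,80,.118),"ng",atz(W,116,10,.056))
for i in range(3):print(robot.get_obs()["position"])
E
```

```text
g [ 0.6317 -0.0398  0.124 ]
y [ 0.638  -0.1043  0.124 ]
r [ 0.6432 -0.1673  0.124 ]
b [ 0.6483 -0.231   0.124 ]
nb [ 0.4481 -0.0933  0.056 ] pr [ 0.4483 -0.0285  0.118 ] ng [0.4407 0.0312 0.056 ]
[ 0.6331 -0.1013  0.2486]
[ 0.6331 -0.1013  0.2486]
[ 0.6331 -0.1013  0.2486]
```

Wrist estimates match the triangulation to about 1.5 mm (green 323,118; yellow 323,197; red 322,263; blue 321,321). I'll descend on yellow.

```bash
python3 -m pendant '[[[0.07,0.5,0.07],[0,0,0],-1],[[0,0.5,0],[0,0,0],-1],[[0,0.5,0],[0,0,0],-1],[[0,0.5,0],[0,0,0],-1],[[0,0.4,0],[0,0,0],-1]]'
python3 -m pendant '[[[0,0.15,0],[0,0,0],-1],[[0,0.15,0],[0,0,0],-1],[[0,0.15,0],[0,0,0],-1],[[0,0,0],[0,0,0],-1],[[0,0,0],[0,0,0],-1]]'
python3 - <<'E'
from h import *
import cv2
cv2.imwrite("pics/w2.png",np.hstack([cams.camera("side")[60:260,200:400],cams.camera("scene")[100:300,170:370]])[:,:,::-1].repeat(2,0).repeat(2,1))
E
```

```text
time_s: 4.53
position: [0.6367, -0.1048, 0.1273]
eef_rot: [-90.0, 0.0, -84.8]
wrist_force: [-0.2, 0.1, 0.6]
opening: 0.999
time_s: 5.15
position: [0.6374, -0.1052, 0.1063]
eef_rot: [-90.0, -0.0, -84.8]
wrist_force: [0.4, 0.0, -0.3]
opening: 1.001
```

View pics/w2.png

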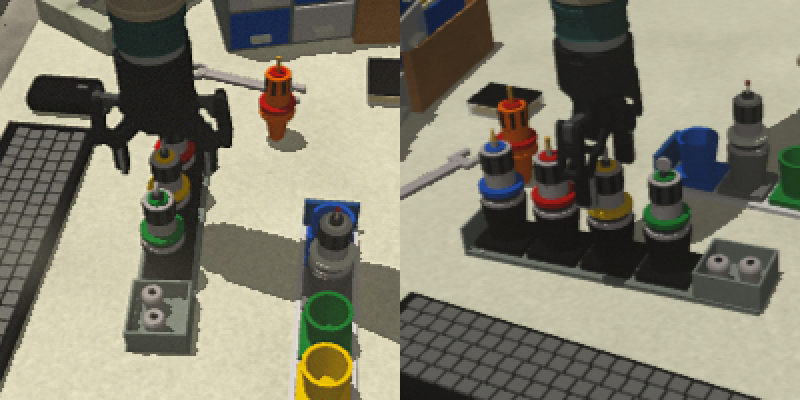

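The jaws straddle yellow (side crop 165,160, centred between the fingers) and the neighbours are clear, so I'll close on it.

```bash
python3 -m pendant '[[[0,0,0],[0,0,0],1],[[0,0,0],[0,0,0],1],[[0,0,0],[0,0,0],1],[[0,0,0],[0,0,0],1],[[0,0,0],[0,0,0],1]]' 60
python3 -m pendant '[[[0,0,0],[0,0,0],1],[[0,-0.1,0],[0,0,0],1],[[0,-0.2,0],[0,0,0],1],[[0,-0.2,0],[0,0,0],1],[[0,-0.2,0],[0,0,0],1]]'
python3 -m pendant '[[[0,-0.5,0],[0,0,0],1],[[0,-0.5,0],[0,0,0],1],[[0,-0.5,0],[0,0,0],1],[[0,-0.4,0],[0,0,0],1],[[0,-0.2,0],[0,0,0],1]]'
```

```text
time_s: 5.88
position: [0.6374, -0.1051, 0.1062]
eef_rot: [-90.0, -0.0, -84.8]
wrist_force: [0.9, 1.2, 1.5]
opening: 0.373
time_s: 6.5
position: [0.6371, -0.1051, 0.1416]
eef_rot: [-90.0, -0.0, -84.8]
wrist_force: [-0.8, 0.1, -1.8]
opening: 0.373
time_s: 7.12
position: [0.6378, -0.1053, 0.2479]
eef_rot: [-89.8, -0.1, -84.8]
wrist_force: [0.3, -0.1, -4.2]
opening: 0.373
```

```bash
python3 -m pendant '[[[-0.3,0,-0.24],[0,0,0],1],[[-0.6,0,-0.48],[0,0,0],1],[[-0.7,0,-0.57],[0,0,0],1],[[-0.7,0,-0.57],[0,0,0],1],[[-0.7,0,-0.57],[0,0,0],1]]'
python3 -m pendant '[[[-0.7,0,-0.57],[0,0,0],1],[[-0.5,0,-0.4],[0,0,0],1],[[-0.2,0,-0.156],[0,0,0],1],[[0,0,0],[0,0,0],1],[[0,0,0],[0,0,0],1]]'
python3 - <<'E'
from h import *
import cv2
np.set_printoptions(precision=4,suppress=True)
print(robot.get_obs()["position"]);W=cams.camera_model("wrist")
cv2.imwrite("pics/w3.png",cams.camera("wrist")[:,:,::-1])
E
```

```text
time_s: 7.75
position: [0.4993, 0.035, 0.2444]
eef_rot: [-90.2, 0.1, -84.8]
wrist_force: [0.1, 0.2, -2.2]
opening: 0.367
time_s: 8.38
position: [0.4408, 0.0975, 0.2457]
eef_rot: [-90.0, -0.0, -84.8]
wrist_force: [0.1, -0.4, -3.2]
opening: 0.374
[0.4408 0.0975 0.2457]
```

View pics/w3.png

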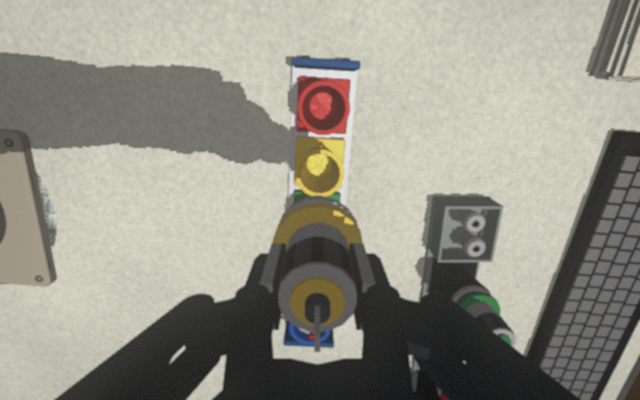

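```bash
python3 - <<'E'
from h import *
np.set_printoptions(precision=4,suppress=True)
W=cams.camera_model("wrist")
print(atz(W,320,171,.057),atz(W,324,106,.057),atz(W,318,300,.264))
E
```

```text
[0.4433 0.1003 0.057 ] [0.4412 0.1647 0.057 ] [0.4408 0.0987 0.264 ]
```

```bash
python3 -m pendant '[[[-0.02,0.4,0.03],[0,0,0],1],[[0,0.5,0],[0,0,0],1],[[0,0.5,0],[0,0,0],1],[[0,0.5,0],[0,0,0],1],[[0,0.3,0],[0,0,0],1]]'
python3 -m pendant '[[[0,0.12,0],[0,0,0],1],[[0,0.12,0],[0,0,0],1],[[0,0.12,0],[0,0,0],1],[[0,0.12,0],[0,0,0],1],[[0,0,0],[0,0,0],1]]'
```

```text
time_s: 9.05
position: [0.4415, 0.0984, 0.1345]
eef_rot: [-90.1, -0.0, -84.9]
wrist_force: [0.2, -0.0, -3.1]
opening: 0.37
time_s: 9.68
position: [0.4412, 0.0991, 0.1115]
eef_rot: [-90.0, -0.0, -84.8]
wrist_force: [-0.1, 0.1, -2.9]
opening: 0.37
```

```bash
python3 -m pendant '[[[0,0.04,0],[0,0,0],1],[[0,0.04,0],[0,0,0],1],[[0,0.04,0],[0,0,0],1],[[0,0.04,0],[0,0,0],1],[[0,0,0],[0,0,0],1]]'
python3 -m pendant '[[[0,0.02,0],[0,0,0],1],[[0,0.02,0],[0,0,0],1],[[0,0,0],[0,0,0],1],[[0,0,0],[0,0,0],1],[[0,0,0],[0,0,0],1]]'
```

```text
time_s: 10.3
position: [0.4418, 0.0991, 0.106]
eef_rot: [-90.0, -0.0, -84.8]
wrist_force: [-5.9, -0.2, 14.8]
opening: 0.371
time_s: 10.92
position: [0.4419, 0.0991, 0.1059]
eef_rot: [-90.0, -0.0, -84.8]
wrist_force: [-9.8, -2.4, 27.9]
opening: 0.374
```

```bash
python3 - <<'E'
from h import *
import cv2
a=cams.camera("side")[195:310,325:405];b=cams.camera("scene")[130:230,350:455]
f=lambda i:cv2.resize(i,(400,int(400*i.shape[0]/i.shape[1])),interpolation=2)[:380]
a,b=f(a[20:95]),f(b)
h=min(len(a),len(b));cv2.imwrite("pics/w4.png",np.hstack([a[:h],b[:h]])[:,:,::-1])
E
```

```text
(no output)
```

View pics/w4.png

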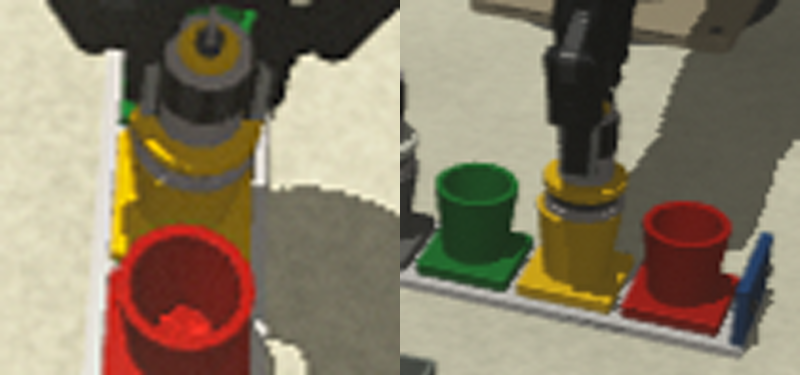

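The flange appears to lie on the cup, with its grey band meeting the rim as on the probe. Releasing here is low risk, since any remaining drop is at most 6 mm. After that I'll check seating against the probe.

```bash
python3 -m pendant '[[[0,0,0],[0,0,0],-1],[[0,0,0],[0,0,0],-1],[[0,0,0],[0,0,0],-1],[[0,0,0],[0,0,0],-1],[[0,0,0],[0,0,0],-1]]'
python3 -m pendant '[[[0,-0.2,0],[0,0,0],-1],[[0,-0.5,0],[0,0,0],-1],[[0,-0.7,0],[0,0,0],-1],[[0,-0.8,0],[0,0,0],-1],[[0,-0.7,0],[0,0,0],-1]]'
python3 - <<'E'
from h import *
import cv2
a=cams.camera("side")[150:310,325:405];b=cams.camera("scene")[130:230,320:455]
f=lambda i:cv2.resize(i,(400,int(400*i.shape[0]/i.shape[1])),interpolation=2)
a,b=cv2.resize(a,(300,600),interpolation=2),cv2.resize(b,(500,370),interpolation=2)
c=np.zeros((600,800,3),np.uint8);c[:,:300]=a;c[:370,300:]=b
cv2.imwrite("pics/w5.png",c[:,:,::-1])
E
```

```text
time_s: 11.65
position: [0.4414, 0.0991, 0.1015]
eef_rot: [-90.0, -0.0, -84.8]
wrist_force: [0.5, 0.1, 0.5]
opening: 1.0
time_s: 12.28
position: [0.4418, 0.0991, 0.2491]
eef_rot: [-89.9, -0.0, -84.8]
wrist_force: [1.2, 0.0, 0.6]
opening: 1.001
```

View pics/w5.png

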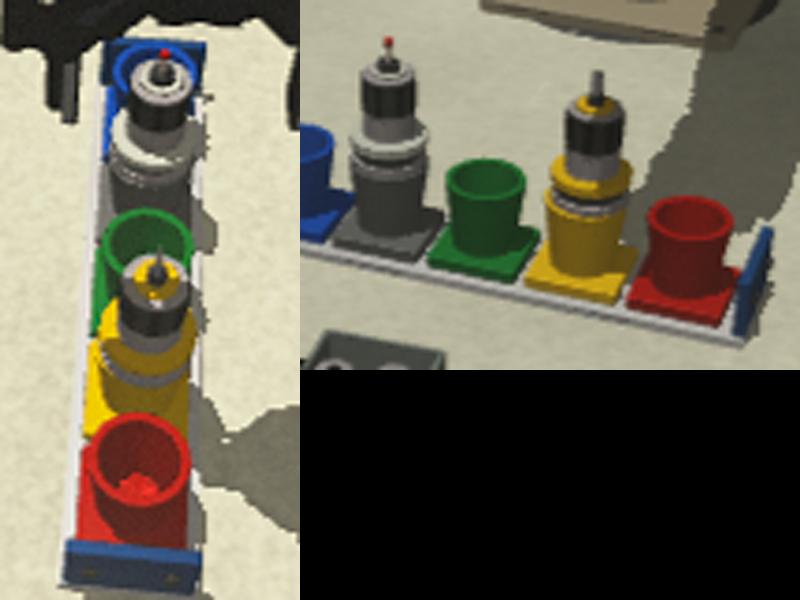

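```bash
python3 - <<'E'
from h import *
np.set_printoptions(precision=4,suppress=True)
S,D=cams.camera_model("scene"),cams.camera_model("side")
for k,a,b,c,d in(("pr",387,65,160,80),("y",596,104,155,280),("rimred",690,222,140,455),("rimgreen",485,184,147,250)):
    print(k,tri(S,(320+(a-300)*.27,130+b*.27),D,(325+c*80/300,150+d*160/600)))
E
```

```text
pr (array([ 0.4453, -0.0305,  0.125 ]), np.float64(0.0021180174522002107))
y (array([0.4404, 0.0998, 0.1237]), np.float64(0.0006947879540611983))
rimred (array([0.4387, 0.1603, 0.0568]), np.float64(0.003932265780299045))
rimgreen (array([0.4428, 0.0333, 0.0549]), np.float64(0.00027765194442111))
```

Yellow's nut top triangulates to 0.124, against the probe's 0.125, so it is seated and the nests sit about 6 mm up on the rail. Next is red.

```bash
python3 -m pendant '[[[0.4,0,0.25],[0,0,0],-1],[[0.9,0,0.556],[0,0,0],-1],[[0.9,0,0.556],[0,0,0],-1],[[0.9,0,0.556],[0,0,0],-1],[[0.9,0,0.556],[0,0,0],-1]]'
python3 -m pendant '[[[0.9,0,0.556],[0,0,0],-1],[[0.6,0,0.37],[0,0,0],-1],[[0.18,0,0.11],[0,0,0],-1],[[0,0,0],[0,0,0],-1],[[0,0,0],[0,0,0],-1]]'
```

```text
time_s: 13.0
position: [0.5833, -0.0903, 0.2462]
eef_rot: [-90.0, 0.0, -84.8]
wrist_force: [0.7, 1.1, 0.6]
opening: 1.002
time_s: 13.62
position: [0.6411, -0.1666, 0.2467]
eef_rot: [-90.1, 0.0, -84.8]
wrist_force: [-1.2, 0.0, 0.2]
opening: 1.0
```

```bash
python3 -m pendant '[[[0.03,0.5,0.02],[0,0,0],-1],[[0,0.5,0],[0,0,0],-1],[[0,0.5,0],[0,0,0],-1],[[0,0.5,0],[0,0,0],-1],[[0,0.4,0],[0,0,0],-1]]'
python3 -m pendant '[[[0,0.15,0],[0,0,0],-1],[[0,0.15,0],[0,0,0],-1],[[0,0.1,0],[0,0,0],-1],[[0,0,0],[0,0,0],-1],[[0,0,0],[0,0,0],-1]]'
python3 -m pendant '[[[0,0,0],[0,0,0],1],[[0,0,0],[0,0,0],1],[[0,0,0],[0,0,0],1],[[0,0,0],[0,0,0],1],[[0,0,0],[0,0,0],1]]' 60
python3 -m pendant '[[[0,0,0],[0,0,0],1],[[0,-0.1,0],[0,0,0],1],[[0,-0.2,0],[0,0,0],1],[[0,-0.2,0],[0,0,0],1],[[0,-0.2,0],[0,0,0],1]]'
python3 -m pendant '[[[0,-0.5,0],[0,0,0],1],[[0,-0.5,0],[0,0,0],1],[[0,-0.5,0],[0,0,0],1],[[0,-0.4,0],[0,0,0],1],[[0,-0.2,0],[0,0,0],1]]'
```

```text
time_s: 14.25
position: [0.6422, -0.1679, 0.1261]
eef_rot: [-90.0, 0.0, -84.7]
wrist_force: [0.1, -0.1, 0.2]
opening: 1.0
time_s: 14.88
position: [0.6435, -0.1695, 0.1074]
eef_rot: [-90.0, -0.0, -84.8]
wrist_force: [-0.7, 0.8, 0.2]
opening: 1.002
time_s: 15.5
position: [0.6435, -0.1693, 0.1072]
eef_rot: [-90.0, -0.0, -84.8]
wrist_force: [1.2, 0.4, 1.3]
opening: 0.373
time_s: 16.12
position: [0.6431, -0.1693, 0.1425]
eef_rot: [-90.0, -0.0, -84.8]
wrist_force: [-0.9, 0.1, -4.5]
opening: 0.368
time_s: 16.75
position: [0.6438, -0.1695, 0.2489]
eef_rot: [-89.9, -0.1, -84.8]
wrist_force: [0.9, -0.1, -4.6]
opening: 0.371
```

```bash
python3 -m pendant '[[[-0.35,0,-0.176],[0,0,0],1],[[-0.7,0,-0.351],[0,0,0],1],[[-0.9,0,-0.451],[0,0,0],1],[[-0.9,0,-0.451],[0,0,0],1],[[-0.9,0,-0.451],[0,0,0],1]]'
python3 -m pendant '[[[-0.9,0,-0.451],[0,0,0],1],[[-0.9,0,-0.451],[0,0,0],1],[[-0.75,0,-0.376],[0,0,0],1],[[-0.45,0,-0.226],[0,0,0],1],[[-0.2,0,-0.1],[0,0,0],1]]'
python3 -m pendant '[[[0,0,0],[0,0,0],1],[[0,0,0],[0,0,0],1],[[0,0,0],[0,0,0],1],[[0,0,0],[0,0,0],1],[[0,0,0],[0,0,0],1]]'
```

```text
time_s: 17.38
position: [0.5296, 0.0111, 0.2454]
eef_rot: [-90.2, 0.1, -84.8]
wrist_force: [0.1, 1.2, -3.7]
opening: 0.371
time_s: 18.0
position: [0.4356, 0.1621, 0.2458]
eef_rot: [-90.1, -0.0, -84.7]
wrist_force: [0.3, -0.3, -4.8]
opening: 0.369
time_s: 18.62
position: [0.4385, 0.1607, 0.2468]
eef_rot: [-90.0, -0.0, -84.9]
wrist_force: [0.3, -0.1, -4.2]
opening: 0.368
```

Red is on target. I'll lower it to about 0.108 and then feel for contact.

```bash
python3 -m pendant '[[[0,0.4,0],[0,0,0],1],[[0,0.5,0],[0,0,0],1],[[0,0.5,0],[0,0,0],1],[[0,0.5,0],[0,0,0],1],[[0,0.3,0],[0,0,0],1]]'
python3 -m pendant '[[[0,0.14,0],[0,0,0],1],[[0,0.14,0],[0,0,0],1],[[0,0.14,0],[0,0,0],1],[[0,0.12,0],[0,0,0],1],[[0,0,0],[0,0,0],1]]'
python3 -m pendant '[[[0,0.03,0],[0,0,0],1],[[0,0.02,0],[0,0,0],1],[[0,0,0],[0,0,0],1],[[0,0,0],[0,0,0],1],[[0,0,0],[0,0,0],1]]'
```

```text
time_s: 19.25
position: [0.4376, 0.1608, 0.1356]
eef_rot: [-90.1, -0.0, -84.8]
wrist_force: [0.7, -0.3, -4.8]
opening: 0.369
time_s: 19.88
position: [0.4378, 0.161, 0.1094]
eef_rot: [-90.1, -0.0, -84.8]
wrist_force: [-1.4, 0.0, -4.8]
opening: 0.367
time_s: 20.5
position: [0.4383, 0.1611, 0.1074]
eef_rot: [-90.0, 0.0, -84.8]
wrist_force: [-0.6, -0.0, -4.3]
opening: 0.372
```

```bash
python3 -m pendant '[[[0,0.02,0],[0,0,0],1],[[0,0.02,0],[0,0,0],1],[[0,0,0],[0,0,0],1],[[0,0,0],[0,0,0],1],[[0,0,0],[0,0,0],1]]'
python3 -m pendant '[[[0,0.02,0],[0,0,0],1],[[0,0,0],[0,0,0],1],[[0,0,0],[0,0,0],1],[[0,0,0],[0,0,0],1],[[0,0,0],[0,0,0],1]]'
```

```text
time_s: 21.12
position: [0.4385, 0.1611, 0.1071]
eef_rot: [-90.0, -0.0, -84.8]
wrist_force: [-4.1, -1.2, 9.6]
opening: 0.372
time_s: 21.75
position: [0.4386, 0.1611, 0.107]
eef_rot: [-90.0, -0.0, -84.8]
wrist_force: [-6.1, -1.8, 16.7]
opening: 0.374
```

Red made contact at the same height as yellow, so it is seated. I'll release, raise, and go to green.

```bash
python3 -m pendant '[[[0,0,0],[0,0,0],-1],[[0,0,0],[0,0,0],-1],[[0,0,0],[0,0,0],-1],[[0,0,0],[0,0,0],-1],[[0,0,0],[0,0,0],-1]]'
python3 -m pendant '[[[0,-0.2,0],[0,0,0],-1],[[0,-0.5,0],[0,0,0],-1],[[0,-0.7,0],[0,0,0],-1],[[0,-0.8,0],[0,0,0],-1],[[0,-0.7,0],[0,0,0],-1]]'
python3 -m pendant '[[[0.35,0,0.28],[0,0,0],-1],[[0.7,0,0.56],[0,0,0],-1],[[0.8,0,0.64],[0,0,0],-1],[[0.8,0,0.64],[0,0,0],-1],[[0.8,0,0.64],[0,0,0],-1]]'
python3 -m pendant '[[[0.6,0,0.48],[0,0,0],-1],[[0.3,0,0.24],[0,0,0],-1],[[0,0,0],[0,0,0],-1],[[0,0,0],[0,0,0],-1],[[0,0,0],[0,0,0],-1]]'
```

```text
time_s: 22.38
position: [0.4382, 0.161, 0.1042]
eef_rot: [-90.0, -0.0, -84.8]
wrist_force: [0.2, 0.0, 0.2]
opening: 1.0
time_s: 23.0
position: [0.4385, 0.1611, 0.2516]
eef_rot: [-89.9, 0.0, -84.8]
wrist_force: [1.1, -0.2, 0.2]
opening: 0.999
time_s: 23.62
position: [0.5924, 0.0005, 0.2502]
eef_rot: [-89.9, -0.0, -84.8]
wrist_force: [0.2, 1.8, -0.8]
opening: 1.0
time_s: 24.25
position: [0.6302, -0.0386, 0.2495]
eef_rot: [-90.0, 0.0, -84.7]
wrist_force: [0.4, 0.5, -0.9]
opening: 1.002
```

```bash
python3 -m pendant '[[[0.04,0.5,0.01],[0,0,0],-1],[[0,0.5,0],[0,0,0],-1],[[0,0.5,0],[0,0,0],-1],[[0,0.5,0],[0,0,0],-1],[[0,0.4,0],[0,0,0],-1]]'
python3 -m pendant '[[[0,0.15,0],[0,0,0],-1],[[0,0.15,0],[0,0,0],-1],[[0,0.15,0],[0,0,0],-1],[[0,0,0],[0,0,0],-1],[[0,0,0],[0,0,0],-1]]'
python3 -m pendant '[[[0,0,0],[0,0,0],1],[[0,0,0],[0,0,0],1],[[0,0,0],[0,0,0],1],[[0,0,0],[0,0,0],1],[[0,0,0],[0,0,0],1]]' 60
python3 -m pendant '[[[0,0,0],[0,0,0],1],[[0,-0.1,0],[0,0,0],1],[[0,-0.2,0],[0,0,0],1],[[0,-0.2,0],[0,0,0],1],[[0,-0.2,0],[0,0,0],1]]'
python3 -m pendant '[[[0,-0.5,0],[0,0,0],1],[[0,-0.5,0],[0,0,0],1],[[0,-0.5,0],[0,0,0],1],[[0,-0.4,0],[0,0,0],1],[[0,-0.2,0],[0,0,0],1]]'
```

```text
time_s: 24.88
position: [0.6308, -0.0407, 0.1285]
eef_rot: [-90.1, 0.0, -84.7]
wrist_force: [0.1, 0.7, -0.0]
opening: 1.003
time_s: 25.5
position: [0.6322, -0.0419, 0.1073]
eef_rot: [-90.0, -0.0, -84.8]
wrist_force: [-0.3, -0.0, -0.4]
opening: 0.997
time_s: 26.12
position: [0.6323, -0.0418, 0.1072]
eef_rot: [-89.9, -0.0, -84.8]
wrist_force: [1.0, 0.2, 1.7]
opening: 0.372
time_s: 26.75
position: [0.6318, -0.0418, 0.1426]
eef_rot: [-90.0, -0.0, -84.8]
wrist_force: [0.5, 0.1, -3.5]
opening: 0.368
time_s: 27.38
position: [0.6325, -0.0419, 0.2489]
eef_rot: [-89.8, -0.0, -84.8]
wrist_force: [0.1, 1.3, -3.6]
opening: 0.367
```

```bash
python3 -m pendant '[[[-0.126,0,-0.25],[0,0,0],1],[[-0.25,0,-0.5],[0,0,0],1],[[-0.302,0,-0.6],[0,0,0],1],[[-0.302,0,-0.6],[0,0,0],1],[[-0.302,0,-0.6],[0,0,0],1]]'
python3 -m pendant '[[[-0.25,0,-0.5],[0,0,0],1],[[-0.2,0,-0.4],[0,0,0],1],[[-0.1,0,-0.2],[0,0,0],1],[[0,0,0],[0,0,0],1],[[0,0,0],[0,0,0],1]]'
python3 -m pendant '[[[0,0.3,0],[0,0,0],1],[[0,0.3,0],[0,0,0],1],[[0,0.3,0],[0,0,0],1],[[0,0,0],[0,0,0],1],[[0,0,0],[0,0,0],1]]'
```

```text
time_s: 28.0
position: [0.496, 0.0113, 0.2453]
eef_rot: [-90.2, 0.0, -84.8]
wrist_force: [0.1, 0.4, -2.3]
opening: 0.366
time_s: 28.62
position: [0.4425, 0.0328, 0.2468]
eef_rot: [-90.0, -0.0, -84.8]
wrist_force: [0.7, 0.7, -4.0]
opening: 0.371
time_s: 29.25
position: [0.4419, 0.0329, 0.2018]
eef_rot: [-90.0, -0.0, -84.8]
wrist_force: [0.1, 0.2, -3.3]
opening: 0.371
```

```bash
python3 -m pendant '[[[0,0.35,0],[0,0,0],1],[[0,0.35,0],[0,0,0],1],[[0,0.3,0],[0,0,0],1],[[0,0.2,0],[0,0,0],1],[[0,0.15,0],[0,0,0],1]]'
python3 -m pendant '[[[0,0.15,0],[0,0,0],1],[[0,0.15,0],[0,0,0],1],[[0,0.12,0],[0,0,0],1],[[0,0.06,0],[0,0,0],1],[[0,0,0],[0,0,0],1]]'
python3 -m pendant '[[[0,0.03,0],[0,0,0],1],[[0,0.03,0],[0,0,0],1],[[0,0,0],[0,0,0],1],[[0,0,0],[0,0,0],1],[[0,0,0],[0,0,0],1]]'
```

```text
time_s: 29.88
position: [0.442, 0.033, 0.134]
eef_rot: [-90.0, -0.0, -84.8]
wrist_force: [-0.1, -0.4, -4.0]
opening: 0.367
time_s: 30.5
position: [0.4417, 0.033, 0.1101]
eef_rot: [-90.0, 0.0, -84.8]
wrist_force: [0.2, 0.0, -4.5]
opening: 0.374
time_s: 31.12
position: [0.4419, 0.033, 0.1074]
eef_rot: [-90.0, 0.0, -84.8]
wrist_force: [-0.2, 0.0, -3.3]
opening: 0.369
```

```bash
python3 -m pendant '[[[0,0.02,0],[0,0,0],1],[[0,0.02,0],[0,0,0],1],[[0,0.02,0],[0,0,0],1],[[0,0,0],[0,0,0],1],[[0,0,0],[0,0,0],1]]'
```

```text
time_s: 31.75
position: [0.4421, 0.033, 0.107]
eef_rot: [-90.0, -0.0, -84.8]
wrist_force: [-5.6, -0.0, 17.8]
opening: 0.373
```

```bash
python3 -m pendant '[[[0,0,0],[0,0,0],-1],[[0,0,0],[0,0,0],-1],[[0,0,0],[0,0,0],-1],[[0,0,0],[0,0,0],-1],[[0,0,0],[0,0,0],-1]]'
python3 -m pendant '[[[0,-0.2,0],[0,0,0],-1],[[0,-0.5,0],[0,0,0],-1],[[0,-0.7,0],[0,0,0],-1],[[0,-0.8,0],[0,0,0],-1],[[0,-0.7,0],[0,0,0],-1]]'
python3 -m pendant '[[[0.4,0,0.257],[0,0,0],-1],[[0.9,0,0.578],[0,0,0],-1],[[0.9,0,0.578],[0,0,0],-1],[[0.9,0,0.578],[0,0,0],-1],[[0.9,0,0.578],[0,0,0],-1]]'
python3 -m pendant '[[[0.85,0,0.546],[0,0,0],-1],[[0.55,0,0.353],[0,0,0],-1],[[0.25,0,0.16],[0,0,0],-1],[[0,0,0],[0,0,0],-1],[[0,0,0],[0,0,0],-1]]'
python3 - <<'E'
from h import *
import cv2
np.set_printoptions(precision=4,suppress=True)
S,D=cams.camera_model("scene"),cams.camera_model("side")
for m in (S,D):
  pass
a=cams.camera("side")[80:310,260:400];b=cams.camera("scene")[130:230,195:455]
c=np.zeros((575,800,3),np.uint8);c[:,:350]=cv2.resize(a,(350,575),interpolation=2);c[:173,350:]=cv2.resize(b,(450,173),interpolation=2)
cv2.imwrite("pics/w6.png",c[:,:,::-1])
E
```

```text
time_s: 32.38
position: [0.4418, 0.033, 0.1042]
eef_rot: [-90.0, 0.0, -84.8]
wrist_force: [0.3, 0.2, -0.3]
opening: 1.003
time_s: 33.0
position: [0.4421, 0.0329, 0.2516]
eef_rot: [-89.9, -0.0, -84.8]
wrist_force: [-0.6, -0.3, 0.4]
opening: 0.998
time_s: 33.62
position: [0.5888, -0.1561, 0.2501]
eef_rot: [-90.0, -0.0, -84.8]
wrist_force: [0.7, 0.1, 0.2]
opening: 1.002
time_s: 34.25
position: [0.6472, -0.2308, 0.2496]
eef_rot: [-90.0, 0.0, -84.8]
wrist_force: [-0.2, -0.0, -0.1]
opening: 1.0
```

View pics/w6.png

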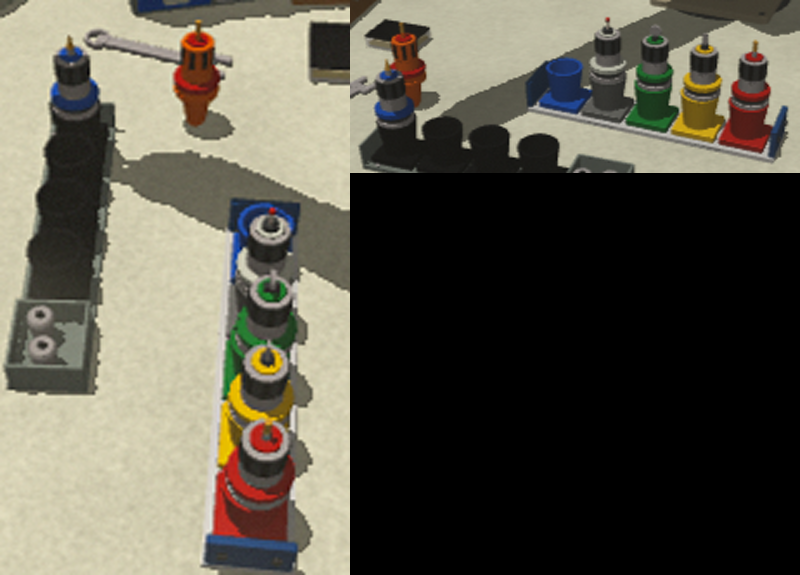

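Red, yellow and green stand in line with the probe at equal heights. Side crop nut tops: red (265,437), yellow (266,360), green (270,293). Now blue.

```bash
python3 -m pendant '[[[0.01,0.5,0],[0,0,0],-1],[[0,0.5,0],[0,0,0],-1],[[0,0.5,0],[0,0,0],-1],[[0,0.5,0],[0,0,0],-1],[[0,0.4,0],[0,0,0],-1]]'
python3 -m pendant '[[[0,0.15,0],[0,0,0],-1],[[0,0.15,0],[0,0,0],-1],[[0,0.15,0],[0,0,0],-1],[[0,0,0],[0,0,0],-1],[[0,0,0],[0,0,0],-1]]'
python3 -m pendant '[[[0,0,0],[0,0,0],1],[[0,0,0],[0,0,0],1],[[0,0,0],[0,0,0],1],[[0,0,0],[0,0,0],1],[[0,0,0],[0,0,0],1]]' 60
python3 -m pendant '[[[0,0,0],[0,0,0],1],[[0,-0.1,0],[0,0,0],1],[[0,-0.2,0],[0,0,0],1],[[0,-0.2,0],[0,0,0],1],[[0,-0.2,0],[0,0,0],1]]'
python3 -m pendant '[[[0,-0.5,0],[0,0,0],1],[[0,-0.5,0],[0,0,0],1],[[0,-0.5,0],[0,0,0],1],[[0,-0.4,0],[0,0,0],1],[[0,-0.2,0],[0,0,0],1]]'
```

```text
time_s: 34.98
position: [0.6474, -0.2315, 0.1285]
eef_rot: [-90.0, 0.0, -84.8]
wrist_force: [0.3, -0.3, -0.3]
opening: 0.999
time_s: 35.6
position: [0.6484, -0.2327, 0.1073]
eef_rot: [-90.0, -0.0, -84.8]
wrist_force: [0.8, -0.0, -0.7]
opening: 0.998
time_s: 36.22
position: [0.6488, -0.2326, 0.1074]
eef_rot: [-89.9, -0.0, -84.8]
wrist_force: [1.6, 1.2, 2.9]
opening: 0.366
time_s: 36.85
position: [0.6479, -0.2325, 0.1424]
eef_rot: [-90.0, 0.0, -84.8]
wrist_force: [-0.8, 0.2, -3.7]
opening: 0.367
time_s: 37.48
position: [0.6487, -0.2328, 0.249]
eef_rot: [-89.9, -0.1, -84.8]
wrist_force: [-0.0, -0.6, -4.4]
opening: 0.367
```

```bash
python3 -m pendant '[[[-0.206,0,-0.25],[0,0,0],1],[[-0.412,0,-0.5],[0,0,0],1],[[-0.495,0,-0.6],[0,0,0],1],[[-0.536,0,-0.65],[0,0,0],1],[[-0.536,0,-0.65],[0,0,0],1]]'
python3 -m pendant '[[[-0.454,0,-0.55],[0,0,0],1],[[-0.33,0,-0.4],[0,0,0],1],[[-0.149,0,-0.18],[0,0,0],1],[[0,0,0],[0,0,0],1],[[0,0,0],[0,0,0],1]]'
python3 -m pendant '[[[0,0.3,0],[0,0,0],1],[[0,0.3,0],[0,0,0],1],[[0,0.3,0],[0,0,0],1],[[0,0,0],[0,0,0],1],[[0,0,0],[0,0,0],1]]'
```

```text
time_s: 38.1
position: [0.5047, -0.1348, 0.2465]
eef_rot: [-90.0, 0.0, -84.8]
wrist_force: [-1.0, 0.1, -4.2]
opening: 0.375
time_s: 38.72
position: [0.4468, -0.0949, 0.2471]
eef_rot: [-89.9, -0.0, -84.8]
wrist_force: [0.3, 0.5, -3.9]
opening: 0.371
time_s: 39.35
position: [0.4458, -0.0944, 0.2018]
eef_rot: [-90.0, 0.0, -84.8]
wrist_force: [0.2, -0.1, -3.8]
opening: 0.37
```

```bash
python3 -m pendant '[[[0,0.35,0],[0,0,0],1],[[0,0.35,0],[0,0,0],1],[[0,0.3,0],[0,0,0],1],[[0,0.2,0],[0,0,0],1],[[0,0.15,0],[0,0,0],1]]'
python3 -m pendant '[[[0,0.15,0],[0,0,0],1],[[0,0.15,0],[0,0,0],1],[[0,0.12,0],[0,0,0],1],[[0,0.06,0],[0,0,0],1],[[0,0,0],[0,0,0],1]]'
python3 -m pendant '[[[0,0.03,0],[0,0,0],1],[[0,0.03,0],[0,0,0],1],[[0,0,0],[0,0,0],1],[[0,0,0],[0,0,0],1],[[0,0,0],[0,0,0],1]]'
python3 -m pendant '[[[0,0.02,0],[0,0,0],1],[[0,0.02,0],[0,0,0],1],[[0,0.02,0],[0,0,0],1],[[0,0,0],[0,0,0],1],[[0,0,0],[0,0,0],1]]'
```

```text
time_s: 39.98
position: [0.4459, -0.0944, 0.134]
eef_rot: [-90.0, -0.0, -84.8]
wrist_force: [0.0, 0.3, -3.7]
opening: 0.37
time_s: 40.6
position: [0.4456, -0.0942, 0.1101]
eef_rot: [-90.0, 0.0, -84.8]
wrist_force: [-0.6, 0.8, -3.8]
opening: 0.365
time_s: 41.22
position: [0.4458, -0.0944, 0.1074]
eef_rot: [-90.0, -0.0, -84.8]
wrist_force: [-0.6, 0.2, -4.3]
opening: 0.373
time_s: 41.85
position: [0.446, -0.0944, 0.1072]
eef_rot: [-90.0, -0.0, -84.8]
wrist_force: [-6.1, 2.7, 18.5]
opening: 0.369
```

Blue seated at the same height as the others. I'll release, rise, retreat away from the row and check.

```bash
python3 -m pendant '[[[0,0,0],[0,0,0],-1],[[0,0,0],[0,0,0],-1],[[0,0,0],[0,0,0],-1],[[0,0,0],[0,0,0],-1],[[0,0,0],[0,0,0],-1]]'
python3 -m pendant '[[[0,-0.2,0],[0,0,0],-1],[[0,-0.5,0],[0,0,0],-1],[[0,-0.7,0],[0,0,0],-1],[[0,-0.8,0],[0,0,0],-1],[[0,-0.8,0],[0,0,0],-1]]'
python3 -m pendant '[[[0.4,0,0.2],[0,0,0],-1],[[0.6,0,0.4],[0,0,0],-1],[[0.6,0,0.4],[0,0,0],-1],[[0.4,0,0.2],[0,0,0],-1],[[0,0,0],[0,0,0],-1]]'
python3 - <<'E'
from h import *
import cv2
a=cams.camera("side")[150:310,325:405];b=cams.camera("scene")[130:230,300:455]
c=np.zeros((600,800,3),np.uint8);c[:,:300]=cv2.resize(a,(300,600),interpolation=2);c[:323,300:]=cv2.resize(b,(500,323),interpolation=2)
cv2.imwrite("pics/w7.png",c[:,:,::-1])
E
```

```text
time_s: 42.48
position: [0.4457, -0.0943, 0.1042]
eef_rot: [-90.0, 0.0, -84.8]
wrist_force: [1.1, 0.3, 0.5]
opening: 0.997
time_s: 43.1
position: [0.4456, -0.0943, 0.2563]
eef_rot: [-90.0, -0.0, -84.8]
wrist_force: [-0.2, -0.0, -0.2]
opening: 1.004
time_s: 43.72
position: [0.5147, -0.1897, 0.2534]
eef_rot: [-90.1, 0.0, -84.9]
wrist_force: [-0.7, 0.5, 0.2]
opening: 1.0
```

View pics/w7.png

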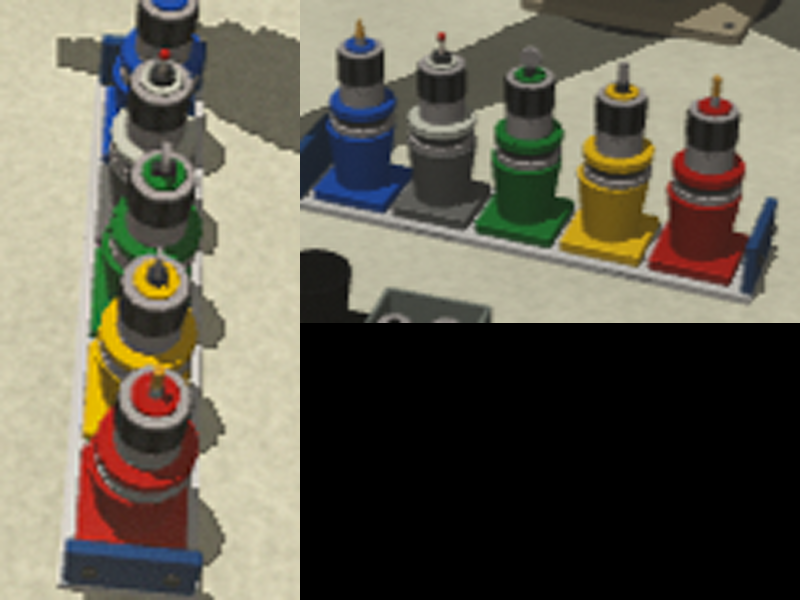

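All four holders stand upright in their own colours. Scene crop nut tops are blue (361,45), probe (442,62), green (530,75), yellow (622,91) and red (714,106). They lie on one straight line with the probe, so all sit at the same height.

```bash
python3 -c "
from station import robot
print(robot.hand_in(), robot.get_obs()['time_s'])"
```

```text
the job is handed in; nothing more can be done
the job is handed in; nothing more can be done
```

All four holders are in the magazine nests of their own colour, and I handed the job in at about 44 s; it gives no verdict. I gripped each one at about 90 mm, carried it upright and lowered it until the wrist felt contact (17–28 N upward). I then let go and backed the arm away from the row.

**Last checks:**
- **Seating:** the last pictures show every holder upright, with its nut top in line with the probe's, so I take them as fully down. All four touched down with the gripper at nearly the same height (0.106–0.107 m). Only yellow's height was measured: its nut top came out at 0.124 m against the probe's 0.125 m.
- **Probe and look-alike:** the probe looks undisturbed, and I never handled the orange look-alike.

**What disagreed:**
- **Rim height:** the two cameras put the nest rims at about 57 mm, while contact and the probe's height point to about 62 mm. I relied on the contact.
- **Yellow's position:** it measured about 2 mm off-centre along the row, within the 8 mm allowed. I did not measure the other three after releasing them.

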